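Prop open the die chest's lid

ROBOT

A 7-joint arm with a two-finger parallel gripper is mounted at the origin on a cart in front of the work surface, level with it; the furniture and walls round the work are solid. World frame = base frame: x ahead of the robot, y to its left, z up, the work surface at z = 0. Lengths are in m, angles in rad, forces in N, time in s.
With the tool pointing down it reaches from about 0.35 to 0.775 m from the base axis. Payload 3.1 kg.
Tool frame: the origin (TCP) lies midway between the tips of the shut fingers; the grasp point (between the pads) lies 19 mm behind it; z points along the fingers, y is the direction in which the jaws open and shut (so a half turn about z gives the same grasp; the last joint's range is limited). The gripper opens to 85 mm and grips with 20 to 120 N. Pads are 22 mm wide; open, the fingers measure 114 mm over their backs; the gripper's body (76 mm by 85 mm) begins 54 mm behind the grasp point. The pads swing forward as they close: fully open they stand 13 mm farther back than shut.
Start: joints at [1.103, 0.311, 0.014, 1.512, -0.004, 1.319, -0.027], TCP at [0.227, -0.501, 0.231] pointing down, gripper open.
Joint ranges: [-2.7, 2.7], [-0.3, 1.91], [-1.27, 1.3], [0.12, 2.57], [-1.44, 4.58], [0.2, 2.03], [-3.05, 3.05]. Speed limits (rad/s): [2.79, 2.79, 3.14, 3.14, 3.14, 3.14, 3.14].

INTERFACE

Orientations are given as a unit quaternion [x, y, z, w].
In Python, from cell import state, camera, camera_model, close_job gives the robot as it stands.
- The arm moves only by the tool servo_tool, never from a script. Its argument "moves" is a list of rows, each a list of 3 entries, a list of its own where there are three numbers: the shift along the tool's x, y, z in mm, then the turn about the tool's z in degrees, then the finger opening in mm, from 0 to 85.4. In form: [[[x, y, z], turn, hand], ...]. A call has exactly 10 rows; each row is the pose to reach, as a shift and turn from the pose commanded when the call began, along the tool's axes at that moment; what a row does not reach only later rows make up. A row lasts 1/8 s, in which the tool goes at most 62.5 mm and 10.7 degrees, less where a joint would pass 70% of its speed; a pose out of reach is approached as far as the arm can. A call with a gripper value outside its range is refused whole. The fingers move at their own pace and stop on an object; "force" is the grip in N (left out, the last holds). Time passes only in rows, so rows that repeat a pose let the fingers close, or fill a call up. It gives the time, the measured TCP pose, the force and the opening at its end, in the units of the state.
- state(): the state, without advancing time (a new reading comes with each control period).
- camera(name): name is "scene" or "top"; returns (picture, depth): 480x640x3 uint8, red, green, blue; 480x640 float32, m along the optical axis (not along the pixel's ray), 0 where there is no reading.
- camera_model(name): a dict with "K" (3x3 intrinsics, pixels), "k1" (the pictures are not rectified: a ray, as slopes to the right and down, at radius r is drawn at 1 + k1 r^2 times it, then the intrinsics apply), "position" and "rotation" of the camera in the world. Camera axes: x right, y down, z forward; pixel columns grow to the right and rows downward; lengths in m; the calibration is good to about 2 mm. A picture is of the moment at which its call begins. camera_model takes no time and is no camera call.
- close_job(): hands the job in, once; it reports no verdict.
The state is a dict: "time_s": time; "joint_pos": joint angles; "qd": joint speeds; "joint_efforts": joint torques, N m; "position": TCP position; "ee_rot": TCP orientation; "contact_force": force on the tool from outside, world axes, zero at the start; "moment": the same for the moment, N m; "width": finger opening in m.
Only numpy, scipy, OpenCV 4.12 (cv2) and the standard library are available. Lean on these libraries where they do the work, as an engineer would, in place of code of your own. Each camera call takes 0.05 s, during which the arm holds its last target. There are 200 camera calls.

TASK

Open the green die chest and prop its lid: lift the lid by the black ball knob right back until it leans on its stop, swing the prop rod up by its yellow handle, and lower the lid onto it. The rod's pin must drop right through the hole in the lid's catch plate (feel for it) so that the lid rests on the rod's collar by itself. Do not let the lid fall, do not jam or force the rod and plate against each other, and leave the things round the chest alone.

Things in the scene. Friction and masses are not known exactly. Their poses are not given: they have to be found in the camera images.
- die_chest: green open-topped steel chest, 150 (x) x 200 (y) x 100 mm, bolted down, walls 4 mm, two crimp dies inside; origin at the centre of its underside, its x points away from its front (to the hinge side), y to its left, z up. The prop rod and the lid's bracket are on its right (-y) side
- chest_lid (a joint): lid angle, rad: 0 shut, grows as the front edge rises, 1.71 at the end stop. Past about 1.55 it stays back by its own weight; below that it falls shut unless held. Lid 9 mm thick, about 0.7 kg, light friction. Propped with the pin home it reads 0.87, wherever the hole is; with the pin on the flat of the plate 0.94 to 0.97
- lid_hinge (a point): middle of the lid's hinge line, at (75, 0, 102) mm in the chest's frame; the line runs along the chest's y
- knob (a point): centre of the black ball knob, 26 mm diameter, on a 10 mm stem in front of the lid's front edge; 192 mm from the hinge line and 5 mm above the lid's underside plane; its centre is 36 mm from the lid's edge. It can pivot between finger pads placed on its left and right
- bracket: dark strip on the lid's right edge; origin on its underside plane, 125 mm from the hinge line, at chest y -119 mm. z upward normal to the plate, x (toward the hinge) tilted 0.487 rad off the lid's plane, front end lower. It carries a bright steel catch plate 84 x 24 x 4 mm, underside at z = 0, hole 10 (x) x 13 mm, clamped with the hole anywhere in x = -15 to +15 mm, y = 0: not measured
- prop_rod (a joint): rod angle, rad: 0 would be level, pointing back along the chest's side; starts at 0.3 to 0.6, grows as the free end swings up and toward the chest's front, stop at 1.75. A stiff pivot (about 0.13 N m) keeps it where it is left. With the pin in the hole: 1.19 at hole x = 0, 1.28 at x = -15 mm, 1.10 at x = +15 mm
- rod_pivot (a point): pivot of the 10 mm steel prop rod on the chest's right side, at (-65, -119, 50) mm in the chest's frame; axis along the chest's y. Pivot to the collar's upper face 159 mm
- handle (a point): middle of the rod's yellow handle: a bar 12 mm in diameter along the chest's y, 60 mm long, on a stem standing out to the right of the rod, 135 mm from the pivot; this point is 70 mm to the right of the rod's axis
- pin_tip (a point): end of the rod's pin: 7 mm diameter, flat end with a slight bevel, 10 mm long beyond the 18 mm collar, 169 mm from the pivot on the rod's axis. On the flat of the plate it is at z = 0 in the bracket's frame, in the hole and fully home at z = +10 mm
- oil_bottle: bystander: cream oil bottle with red spout, 37 mm across, 120 mm high; origin at the centre of its underside
- tape_1: bystander: roll of black tape, 55 mm across, 19 mm high; origin at the centre of its underside
- die_b: bystander: crimp die block standing on the table, 33 x 56 x 69 mm; origin at the centre of its underside
- driver_red: bystander: red-handled screwdriver, 176 mm long, lying on the table; origin at the centre of its underside
- nut_m12_0: bystander: bright hexagon nut, 21 mm across, 9 mm high; origin at the centre of its underside

How it is judged:
On the way:
1. the lid is lifted right back (past 1.5 rad) (value of joint chest_lid above 1.5 rad), for 0.2 s.
At the end, for the whole second after the job is handed in: the rod's pin stands more than 6.5 mm through the hole (measured from the plate's underside; it is 10 mm when fully home), the lid rests on the rod by itself and is at rest; the pin stands within 21 mm of the bracket's middle (z of pin_tip in the frame of bracket above 0.0065 m and x of pin_tip in the frame of bracket between -0.021 and 0.021 m and velocity of joint chest_lid between -0.05 and 0.05 rad/s); the robot touches nothing.
It fails at once if the lid is let fall (closing faster than 2 rad/s) (velocity of joint chest_lid below -2 rad/s).
It fails at once if the catch plate or its bracket is loaded with more than 22 N by the rod or anything else (contact force between bracket and anything else above 22 N).
It fails at once if a bystander is moved by more than 40 mm (distance of any of oil_bottle, die_b, tape_1, nut_m12_0, driver_red from where it was at the start of the episode above 0.04 m).
It also fails if it takes over 72 s, if anything falls off the work surface, if the arm or the gripper's body presses on something with over 40 N, if the wrist force passes 120 N, or if a joint passes its speed limit or range.

## Working session

There is one attempt and no reset: what is moved stays moved. The work goes in short steps, Python scripts to look and compute and a tool call to move; the robot and the scene stay as the last step left them, time stands still between calls to the robot, and variables do not carry over. Pictures are saved under pics/ and viewed, about 8 in all and at most 12, crops included, and the job is handed in when it is done.

Besides the shell and the picture viewer there is one more tool, called after "Emit:" as name([rows], argument=value, ...), one row to a line, values as JSON. servo_tool: Moves the arm, as the interface text tells. Its arguments: {"type":"object","properties":{"moves":{"type":"array","items":{"type":"array"}},"force":{"type":"number"}},"required":["moves"]}

```bash
mkdir -p pics; ls
python3 - <<'E'
from cell import *
import cv2,numpy as np
print(state())
for n in ("scene","top"):
    p,d=camera(n); cv2.imwrite(f"pics/{n}0.png",p[:,:,::-1]); np.savez(f"pics/{n}0.npz",p=p,d=d)
    print(n,camera_model(n))
E
```

```text
pics
{'time_s': 0.0, 'joint_pos': array([ 1.10330027,  0.31174511,  0.01397589,  1.51307249, -0.0043856 ,
        1.31920096, -0.02720738]), 'qd': array([-3.90656577e-04, -4.98790128e-04,  9.91332722e-05, -1.02767209e-03,
       -1.46405828e-04, -1.01680401e-03, -4.16782127e-04]), 'joint_efforts': array([-3.69875024e-04, -3.79919636e+01,  1.45910243e-01, -2.30590868e+01,
        1.20917684e-02,  1.37233461e-02, -4.61645868e-06]), 'position': array([ 0.22688391, -0.50021219,  0.23020415]), 'ee_rot': array([ 9.77412658e-01,  2.11336369e-01, -3.05059192e-04, -1.15818391e-03]), 'contact_force': array([-0.04109379,  0.08208528, -0.21672371]), 'moment': array([-0.03907777,  0.05245657, -0.02734943]), 'width': 0.08501394150439512}
scene {'K': array([[441.01316516,   0.        , 324.30677862],
       [  0.        , 441.01316516, 239.28891727],
       [  0.        ,   0.        ,   1.        ]]), 'k1': -0.07757005071708016, 'position': array([-0.27460457,  0.60216257,  0.83939762]), 'rotation': array([-0.3756054 ,  0.80171064, -0.42212091,  0.19492198])}
top {'K': array([[544.86448521,   0.        , 319.37785536],
       [  0.        , 544.86448521, 249.43341199],
       [  0.        ,   0.        ,   1.        ]]), 'k1': 0.05307047226888055, 'position': array([ 0.3923185 , -0.08381211,  1.52326745]), 'rotation': array([-0.69682617,  0.71563406, -0.03466722,  0.0331566 ])}
```

View pics/scene0.png

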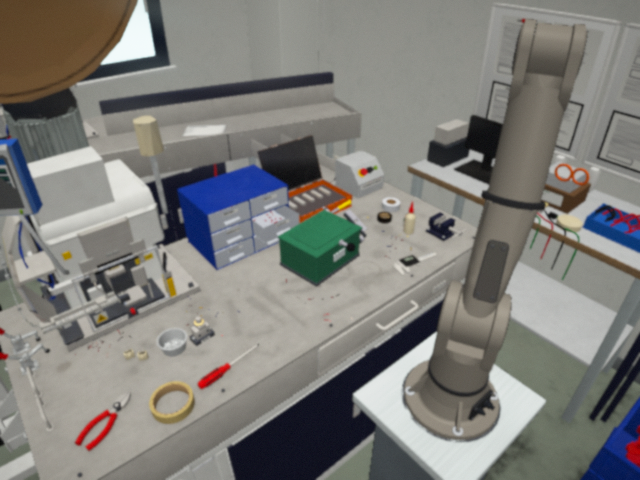

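View pics/top0.png

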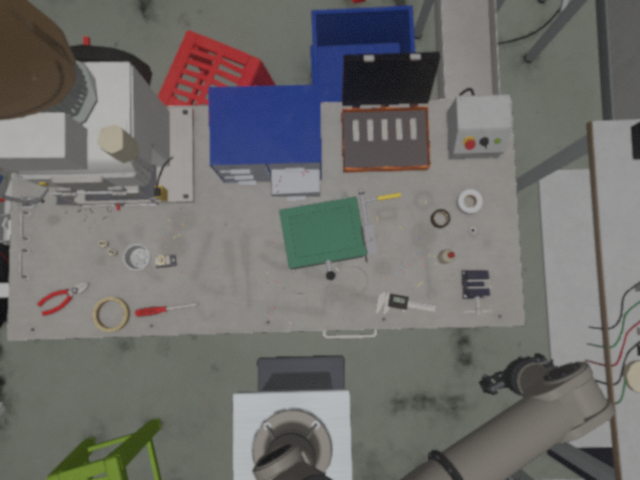

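The scene view shows the shut green chest at about (320,245). In the top view the lid spans (282–365, 198–268), the black knob is at (331,275), the yellow handle at (390,196), the plate strip at about (368,225), the bottle at (447,257) and the tape at (440,218).

```bash
cat > h.py <<'E'
import numpy as np,cv2
from scipy.spatial.transform import Rotation as R
from cell import *
def rays(n,uv):
    m=camera_model(n);K=m["K"];k=m["k1"]
    s=(np.atleast_2d(uv).astype(float)-K[[0,1],[2,2]])/K[0,0]; q=s.copy()
    for _ in range(20): q=s/(1+k*(q**2).sum(1,keepdims=True))
    return m["position"],R.from_quat(m["rotation"]),np.c_[q,np.ones(len(q))]
def onz(n,uv,z):
    c,r,d=rays(n,uv); d=r.apply(d); return c+d*((z-c[2])/d[:,2:3])
def pts(n,uv,dep):
    c,r,d=rays(n,uv); return c+r.apply(d*np.asarray(dep)[:,None])
def mask(p,lo,hi):
    return cv2.inRange(cv2.cvtColor(p,cv2.COLOR_RGB2HSV),lo,hi)
def blob(m,box=None):
    if box: 
        t=np.zeros_like(m);u0,v0,u1,v1=box;t[v0:v1,u0:u1]=m[v0:v1,u0:u1];m=t
    n,l,s,c=cv2.connectedComponentsWithStats(m); i=1+np.argmax(s[1:,4]); return l==i
E
cat > m.py <<'E'
from h import *
f=np.load("pics/top0.npz");p,d=f["p"],f["d"]
g=blob(mask(p,(65,100,30),(90,255,200)),(260,180,380,285))
v,u=np.nonzero(g);P=pts("top",np.c_[u,v],d[v,u]);print("lid z",np.percentile(P[:,2],[5,50,95]))
Q=onz("top",np.c_[u,v],.111); r=cv2.minAreaRect((Q[:,:2]*1000).astype(np.float32));print(r)
b=cv2.boxPoints(r);print(b)
k=blob(mask(p,(0,0,0),(180,255,60)),(318,266,345,288));v,u=np.nonzero(k);print("knob",len(u),u.mean(),v.mean(),onz("top",[[u.mean(),v.mean()]],.107),pts("top",np.c_[u,v],d[v,u])[:,2].max())
y=blob(mask(p,(20,120,120),(35,255,255)),(370,185,410,205));v,u=np.nonzero(y);Y=pts("top",np.c_[u,v],d[v,u]);print("handle",len(u),u.mean(),v.mean(),Y.mean(0),Y.min(0),Y.max(0))
for z in (.09,.11,.13):print(onz("top",[[u.mean(),v.mean()],[u.min(),v[u==u.min()].mean()],[u.max(),v[u==u.max()].mean()]],z))
print("bottle,tape",onz("top",[[447,257]],.12),onz("top",[[440,218]],.019))
c=cv2.resize(p[170:300,260:480],None,fx=3.6,fy=3.6,interpolation=2);cv2.imwrite("pics/c0.png",c[:,:,::-1])
E
python3 m.py
```

```text
lid z [0.113448 0.113448 0.113448]
((626.6708374023438, -92.9072494506836), (0.0, 0.0), 0.0)
[[626.67084 -92.90725]
 [626.67084 -92.90725]
 [626.67084 -92.90725]
 [626.67084 -92.90725]]
knob 41 330.1463414634146 275.1463414634146 [[ 0.46071949 -0.11485191  0.107     ]] 0.12305678633241879
handle 71 389.1830985915493 196.07042253521126 [ 0.6665283  -0.27736991  0.09796009] [ 0.65882856 -0.3041425   0.09168909] [ 0.67440269 -0.24798404  0.10473943]
[[ 0.66806026 -0.27845473  0.09      ]
 [ 0.66637756 -0.24861717  0.09      ]
 [ 0.6715673  -0.30471435  0.09      ]]
[[ 0.66421252 -0.27573866  0.11      ]
 [ 0.6625533  -0.24631746  0.11      ]
 [ 0.66767062 -0.30163185  0.11      ]]
[[ 0.66036479 -0.27302259  0.13      ]
 [ 0.65872905 -0.24401775  0.13      ]
 [ 0.66377395 -0.29854935  0.13      ]]
bottle,tape [[ 0.4990058  -0.41685455  0.12      ]] [[ 0.61594427 -0.42674393  0.019     ]]
```

View pics/c0.png

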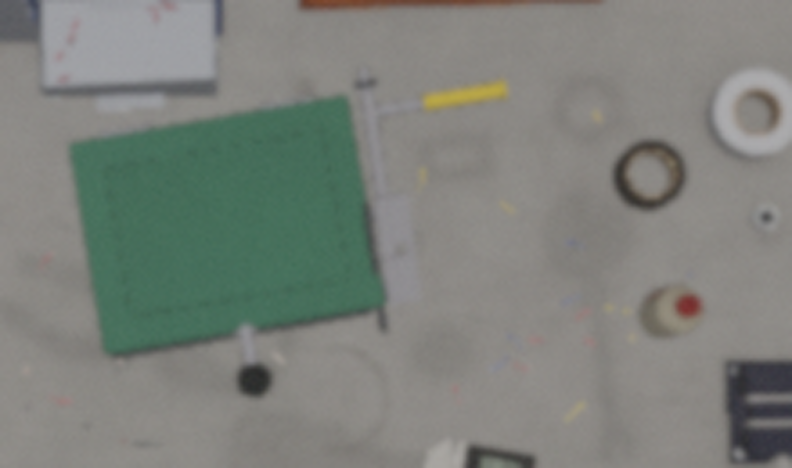

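The crop shows the lid, the knob at crop (254,380), the handle at (465,96), the catch plate at (400,250) with a dark hole spot near its middle, and the tape and bottle clear to the right. The green mask failed on saturation, so I'll fix the threshold.

```bash
cat > m2.py <<'E'
from h import *
f=np.load("pics/top0.npz");p,d=f["p"],f["d"]
hs=cv2.cvtColor(p,cv2.COLOR_RGB2HSV);print(hs[235,322],hs[220,300])
g=blob(mask(p,(55,60,30),(95,255,200)),(260,180,380,285))
v,u=np.nonzero(g);P=pts("top",np.c_[u,v],d[v,u]);print(len(u),"lid z",np.percentile(P[:,2],[5,50,95]))
t=P[:,2]>.1
Q=onz("top",np.c_[u,v][t],.111);r=cv2.minAreaRect((Q[:,:2]*1000).astype(np.float32));b=cv2.boxPoints(r);print(r);print(b)
front=b[np.argsort(b[:,0])[:2]];rear=b[np.argsort(b[:,0])[2:]]
y=front[np.argmax(front[:,1])]-front[np.argmin(front[:,1])];y/=np.linalg.norm(y);x=np.r_[y[1],-y[0]]
print("yaw",np.arctan2(x[1],x[0]));yaw=np.arctan2(x[1],x[0])
# lid front edge is 156 from hinge; hinge 75 ahead of centre => front edge at x=-81
c=front.mean(0)+81*x;print("chest centre from front edge",c, "rear edge x",(rear.mean(0)-c)@x)
T=lambda w:((np.array(w)[:2]*1000-c)@np.c_[x,y])
print("knob in chest",T([.46072,-.11485]));print("handle in chest",T([.6665,-.2774]))
print("bottle,tape in chest",T([.499,-.417]),T([.616,-.427]))
# bright plate / hole
hole=onz("top",[[260+400/3.6,170+250/3.6]],.09);print("hole guess chest",T(hole[0]))
print(p[228:252,364:380].mean(2).astype(int))
E
python3 m2.py
```

```text
[ 74  96 112] [ 75  90 111]
4541 lid z [0.10724379 0.11262584 0.11833991]
((573.5091552734375, -98.16177368164062), (155.4636993408203, 203.0735321044922), 8.402181625366211)
[[ 481.77502    -9.073061]
 [ 511.44824  -209.96695 ]
 [ 665.2433   -187.25049 ]
 [ 635.57007    13.643402]]
yaw 0.14664559
chest centre from front edge [576.74225  -97.684235] rear edge x 74.46366
knob in chest [-1.17285231e+02 -2.82857138e-02]
handle in chest [  62.53419587 -190.90229562]
bottle,tape in chest [-123.56642589 -304.52874836] [  -9.28341442 -331.51752238]
hole guess chest [ -42.1554541  -123.76398929]
[[131 141 143 141 143 143 142 142 142 141 138 137 135 134 135 136]
 [128 139 142 141 141 143 144 143 143 140 137 136 135 134 135 135]
 [124 137 141 142 142 143 144 142 142 141 138 136 135 134 135 134]
 [122 136 141 142 143 143 143 143 142 140 137 134 135 135 133 133]
 [123 136 141 142 142 141 143 142 141 142 137 136 132 135 134 135]
 [122 133 140 143 141 141 142 143 143 141 137 134 134 134 134 133]
 [120 132 141 142 142 142 144 142 143 142 138 130 130 131 134 133]
 [114 132 140 143 142 142 144 143 14
[... 403 characters left out ...]
 140 140 138 136 134 137 136]
 [ 85 109 127 136 140 138 141 141 141 142 141 140 137 136 138 136]
 [ 85 105 127 138 141 142 141 145 142 144 143 140 138 136 136 137]
 [ 83 102 127 138 141 142 142 143 143 141 143 140 136 135 136 134]
 [ 85 100 124 138 142 144 142 144 144 144 143 141 139 136 136 133]
 [ 88 100 120 137 142 143 142 141 143 144 142 141 137 137 134 135]
 [ 89  97 115 132 142 142 142 143 143 143 142 141 139 137 135 137]
 [ 90  95 109 128 139 142 142 142 143 144 143 143 140 137 137 136]
 [ 90  92 105 125 138 142 143 142 144 143 142 141 141 137 137 137]
 [ 91  90  99 120 137 142 144 143 144 144 142 142 141 136 137 135]
 [ 91  90  97 116 134 142 142 143 143 143 144 143 140 139 136 136]]
```

```bash
cat >> h.py <<'E'
YAW=.14665;C=np.array([.57674,-.09768]);RC=R.from_euler('z',YAW)
def W(p): return RC.apply(np.array(p)/1e3)+np.r_[C,0]          # chest mm -> world m
def CH(w): return RC.inv().apply(np.array(w)-np.r_[C,0])*1e3     # world -> chest mm
def knob(t): return np.array([75-192*np.cos(t)+5*np.sin(t),0,102+192*np.sin(t)+5*np.cos(t)])
def handle(a,y=-189): return np.array([-65+135*np.cos(a),y,50+135*np.sin(a)])
def go(p,s=None):   # chest-frame TCP target mm -> tool shift mm
    s=s or state(); return R.from_quat(s["ee_rot"]).inv().apply(W(p)-s["position"])*1e3
def where():
    s=state();x=R.from_quat(s["ee_rot"]).apply([1,0,0]);print("t %.2f"%s["time_s"],"tcp chest",CH(s["position"]).round(1),"toolx-yaw deg",round(np.degrees(np.arctan2(x[1],x[0])-YAW),2),"F",s["contact_force"].round(2),"M",s["moment"].round(2),"w",round(s["width"]*1e3,1),"q",s["joint_pos"].round(2));return s
E
python3 - <<'E'
from h import *
f=np.load("pics/top0.npz");p,d=f["p"],f["d"]
for uv in ([296,182],[265,120],[310,190],[330,180],[345,150],[300,150]): print(uv,pts("top",[uv],[d[uv[1],uv[0]]]).round(3),CH(pts("top",[uv],[d[uv[1],uv[0]]])[0]).round(0))
g=p.mean(2);w=np.clip(140-g[236:243,368:374],0,None);v,u=np.mgrid[236:243,368:374]
uv=[[(w*u).sum()/w.sum(),(w*v).sum()/w.sum()]];x=0
for _ in range(8):
    q=CH(onz("top",uv,(.104+.468*x/1e3))[0]);x=(q[0]+50+1)/.884
print("hole",uv,q,"xh",x)
where();print("to knob above",go([-117,0,190]),"knob",knob(0),knob(1.71),go(knob(0)-[0,0,15]))
E
```

```text
[296, 182] [[ 0.718 -0.03   0.068]] [149.  46.  68.]
[265, 120] [[0.847 0.039 0.197]] [288.  95. 197.]
[310, 190] [[ 0.694 -0.068  0.07 ]] [121.  12.  70.]
[330, 180] [[ 0.736 -0.124  0.001]] [154. -50.   1.]
[345, 150] [[ 0.811 -0.168  0.038]] [ 222. -103.   38.]
[300, 150] [[ 0.768 -0.047  0.203]] [196.  22. 203.]
hole [[np.float64(370.6510989010989), np.float64(239.3379120879121)]] [ -43.40980895 -120.56890783  108.01833644] xh 8.586188976079807
t 0.10 tcp chest [-404.9 -347.2  230.4] toolx-yaw deg 16.0 F [-0.06  0.88  0.25] M [-0.   -0.    0.09] w 85.5 q [ 1.1   0.31  0.01  1.51 -0.    1.32 -0.03]
to knob above [ 372.4314389  -254.30392977   40.85534436] knob [-117.    0.  107.] [106.59250473   0.         291.44897372] [ 372.43879132 -254.10326456  138.85513864]
```

Emit:
servo_tool([
  [[45,-31,5],3,60],
  [[90,-62,10],6,60],
  [[136,-93,15],9,60],
  [[182,-124,20],12,60],
  [[228,-155,25],14,60],
  [[274,-187,30],16,60],
  [[320,-218,35],16,60],
  [[360,-245,40],16,60],
  [[372,-254,41],16,60],
  [[372,-254,41],16,60],
], force=40)

```text
time_s: 1.35
position: [0.4609, -0.1153, 0.1899]
ee_rot: [0.997, 0.074, -0.001, -0.0]
contact_force: [-0.3, -0.8, -0.5]
width: 0.0602
```

Run:
```python
from h import *
where();print(go(knob(0)-[0,0,15]))
```

```text
t 1.35 tcp chest [-117.2   -0.5  189.9] toolx-yaw deg 0.13 F [-0.33 -0.76 -0.54] M [-0.03  0.05 -0.04] w 60.2 q [ 0.46  0.2  -0.29  1.76  0.06  1.18 -1.27]
[ 0.32105822 -0.52071452 97.87558251]
```

Emit:
servo_tool([
  [[0,0,40],0,60],
  [[0,0,80],0,60],
  [[0,0,100],0,60],
  [[0,0,100],0,24],
  [[0,0,100],0,24],
  [[0,0,100],0,24],
  [[0,0,100],0,24],
  [[0,0,100],0,22],
  [[0,0,100],0,22],
  [[0,0,100],0,22],
], force=40)

```text
time_s: 2.6
position: [0.4601, -0.1146, 0.0911]
ee_rot: [0.997, 0.073, -0.001, -0.001]
contact_force: [-4.0, 4.1, 3.4]
width: 0.0236
```

Run:
```python
from h import *
where();b=knob(0)
for t in np.r_[0:1.72:.1,1.68]: d=knob(t)-b; print(round(t,2),d.round(1)[[0,2]])
```

```text
t 2.60 tcp chest [-117.8    0.3   91.1] toolx-yaw deg 0.02 F [-4.02  4.11  3.38] M [0.98 0.78 0.  ] w 23.6 q [ 0.44  0.31 -0.28  1.9   0.1   0.95 -1.31]
0.0 [0. 0.]
0.1 [ 1.5 19.1]
0.2 [ 4.8 38. ]
0.3 [10.1 56.5]
0.4 [17.1 74.4]
0.5 [25.9 91.4]
0.6 [ 36.4 107.5]
0.7 [ 48.4 122.5]
0.8 [ 61.8 136.2]
0.9 [ 76.6 148.5]
1.0 [ 92.5 159.3]
1.1 [109.4 168.4]
1.2 [127.1 175.8]
1.3 [145.5 181.3]
1.4 [164.3 185.1]
1.5 [183.4 186.9]
1.6 [202.6 186.8]
1.7 [221.7 184.8]
1.68 [217.9 185.3]
```

Emit:
servo_tool([
  [[0,0,0],0,50],
  [[0,0,0],0,50],
  [[0,0,4],0,50],
  [[0,0,5],0,50],
  [[0,0,5],0,24],
  [[0,0,5],0,22],
  [[0,0,5],0,22],
  [[0,0,5],0,22],
  [[0,0,5],0,22],
  [[0,0,5],0,22],
], force=40)

```text
time_s: 3.85
position: [0.4608, -0.1145, 0.0854]
ee_rot: [0.997, 0.074, -0.0, -0.001]
contact_force: [-2.9, 4.5, 4.2]
width: 0.0237
```

Run:
```python
from h import *
where()
```

```text
t 3.85 tcp chest [-117.2    0.3   85.4] toolx-yaw deg 0.05 F [-2.87  4.48  4.18] M [ 1.09  0.53 -0.06] w 23.7 q [ 0.44  0.32 -0.28  1.9   0.11  0.93 -1.31]
```

Emit:
servo_tool([
  [[0.5,0,-8],0,22],
  [[1.5,0,-19],0,22],
  [[5,0,-38],0,22],
  [[10,0,-56.5],0,22],
  [[17,0,-74.5],0,22],
  [[26,0,-91.5],0,22],
  [[36.5,0,-107.5],0,22],
  [[48.5,0,-122.5],0,22],
  [[55,0,-129.5],0,22],
  [[55,0,-129.5],0,22],
], force=40)

```text
time_s: 5.1
position: [0.514, -0.1066, 0.2145]
ee_rot: [0.997, 0.074, -0.002, -0.001]
contact_force: [-3.7, 4.7, -1.4]
width: 0.0239
```

Run:
```python
from h import *
where()
p,d=camera("scene");cv2.imwrite("pics/s1.png",cv2.resize(p[150:330,230:470],None,fx=3.3,fy=3.3,interpolation=2)[:,:,::-1])
```

```text
t 5.10 tcp chest [-63.4   0.4 214.5] toolx-yaw deg 0.08 F [-3.71  4.69 -1.38] M [0.91 0.8  0.05] w 23.9 q [ 0.41  0.29 -0.3   1.59  0.09  1.27 -1.33]
```

View pics/s1.png

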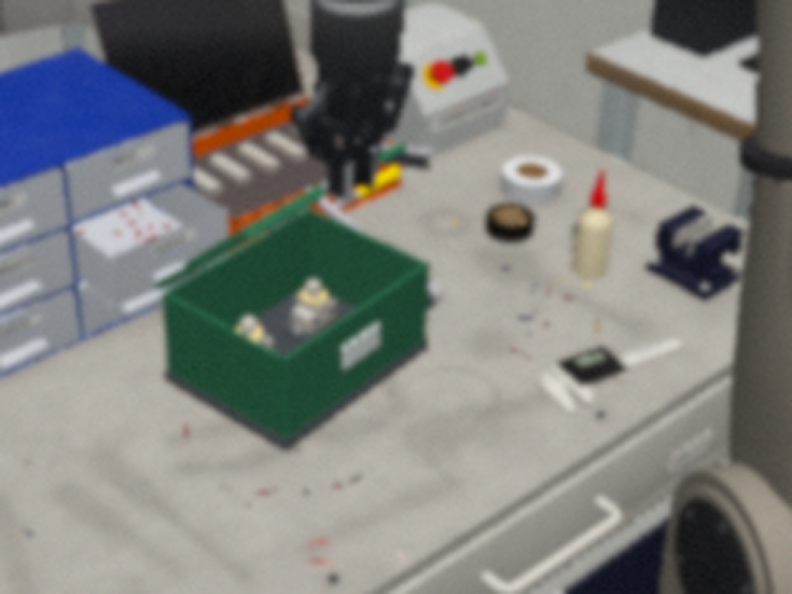

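Lid is up at about 0.75 rad, held by the knob, chest open. I'll carry on back along the arc.

Emit:
servo_tool([
  [[14,0,-13],0,22],
  [[32.5,0,-26.5],0,22],
  [[54.5,0,-39],0,22],
  [[75.5,0,-47.5],0,22],
  [[100,0,-54],0,22],
  [[124.5,0,-57],0,22],
  [[144,0,-57.5],0,22],
  [[157,0,-56.5],0,22],
  [[162,0,-56],0,22],
  [[162,0,-56],0,22],
], force=40)

```text
time_s: 6.4
position: [0.6763, -0.0824, 0.2715]
ee_rot: [0.997, 0.074, 0.001, -0.001]
contact_force: [-1.0, 5.7, 1.3]
width: 0.0226
```

Run:
```python
from h import *
where()
```

```text
t 6.40 tcp chest [100.7   0.6 271.5] toolx-yaw deg 0.09 F [-1.    5.74  1.34] M [ 1.05  0.23 -0.08] w 22.6 q [ 0.24  0.61 -0.28  0.99  0.16  1.56 -1.42]
```

Emit:
servo_tool([
  [[0,0,0],0,55],
  [[0,0,0],0,60],
  [[0,0,0],0,60],
  [[-35,0,-10],0,60],
  [[-80,0,-20],0,60],
  [[-90,45,-20],-10,60],
  [[-90,95,-20],-20,60],
  [[-80,145,-20],-30,60],
  [[-70,192,-10],-40,60],
  [[-50,192,20],-50,60],
])

```text
time_s: 7.65
position: [0.6536, -0.2906, 0.2516]
ee_rot: [0.874, 0.485, -0.001, 0.004]
contact_force: [0.6, 1.0, -0.2]
width: 0.0598
```

Run:
```python
from h import *
where();print(go([64,-190,140]))
p,d=camera("top");np.savez("pics/top1.npz",p=p,d=d)
cv2.imwrite("pics/t1.png",cv2.resize(p[150:310,250:470],None,fx=3.6,fy=3.6,interpolation=2)[:,:,::-1])
```

```text
t 7.65 tcp chest [  47.8 -202.1  251.6] toolx-yaw deg 49.66 F [ 0.62  1.04 -0.21] M [ 0.07 -0.02 -0.02] w 59.8 q [ 0.56  0.7  -0.39  0.89  0.25  1.58 -0.29]
[ 20.2217087    3.82988687 111.50176817]
```

View pics/t1.png

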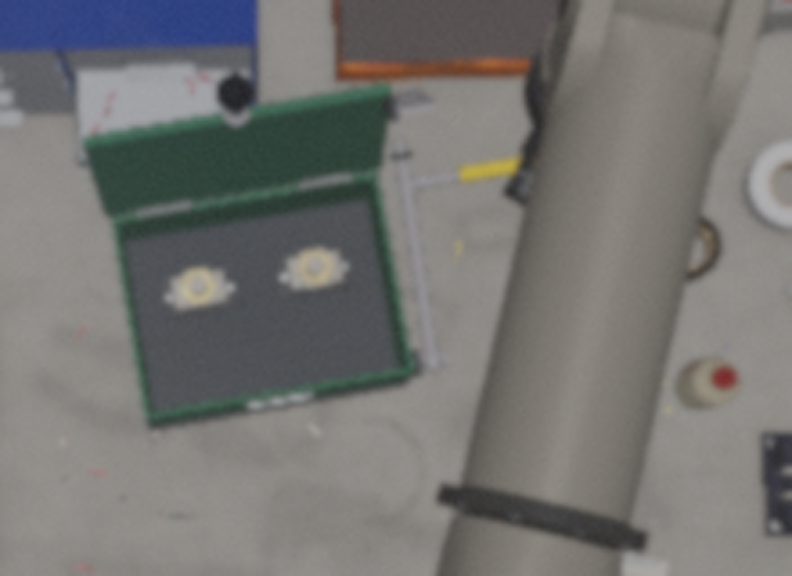

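Lid leans back on its own, with the knob at crop (235,92) and the handle at (490,168), and the hand is just right of it. I'll turn the rest and grip the handle.

Emit:
servo_tool([
  [[10,2,30],-10,60],
  [[20,4,60],-20,60],
  [[20,4,80],-30,60],
  [[20,4,95],-40,60],
  [[20,4,130],-40,60],
  [[20,4,165],-40,60],
  [[20,4,174],-40,60],
  [[20,4,174],-40,10],
  [[20,4,174],-40,9],
  [[20,4,174],-40,9],
], force=25)

```text
time_s: 8.95
position: [0.6654, -0.2674, 0.0769]
ee_rot: [0.654, 0.757, -0.002, -0.002]
contact_force: [-5.5, -0.4, -2.2]
width: 0.0109
```

Run:
```python
from h import *
where()
for a in np.arange(.335,1.3,.1): print(a,(handle(a)-handle(.335)).round(1))
```

```text
t 8.95 tcp chest [  62.9 -180.9   76.9] toolx-yaw deg 89.94 F [-5.55 -0.42 -2.23] M [-0.02  1.3  -0.05] w 10.9 q [ 0.62  0.82 -0.5   1.15  0.38  1.26  0.28]
0.335 [0. 0. 0.]
0.43500000000000005 [-5.1  0.  12.5]
0.5350000000000001 [-11.4   0.   24.4]
0.6350000000000001 [-18.8   0.   35.7]
0.7350000000000001 [-27.3   0.   46.1]
0.8350000000000002 [-36.9   0.   55.7]
0.9350000000000003 [-47.3   0.   64.2]
1.0350000000000001 [-58.6   0.   71.7]
1.1350000000000002 [-70.5   0.   78. ]
1.2350000000000003 [-83.    0.   83.1]
```

Emit:
servo_tool([
  [[0,-5,-12.5],0,9],
  [[0,-11.5,-24.5],0,9],
  [[0,-19,-36],0,9],
  [[0,-27.5,-46.5],0,9],
  [[0,-37,-56],0,9],
  [[0,-47.5,-65],0,9],
  [[0,-58.5,-72.5],0,9],
  [[0,-67,-77.5],0,9],
  [[0,-71.5,-79.5],0,9],
  [[0,-71.5,-79.5],0,9],
], force=25)

```text
time_s: 10.2
position: [0.6004, -0.2771, 0.1602]
ee_rot: [0.653, 0.757, 0.002, 0.004]
contact_force: [5.3, -1.4, 6.2]
width: 0.0108
```

Run:
```python
from h import *
s=where();x=CH(s["position"])[0];print("rod",np.arccos((x+65)/135))
p,d=camera("scene");np.savez("pics/s2.npz",p=p,d=d)
cv2.imwrite("pics/s2.png",cv2.resize(p[150:290,250:400],None,fx=4.2,fy=4.2,interpolation=2)[:,:,::-1])
```

```text
t 10.20 tcp chest [  -2.8 -180.9  160.2] toolx-yaw deg 90.01 F [ 5.3  -1.39  6.2 ] M [-0.33 -1.24  0.  ] w 10.8 q [ 0.73  0.64 -0.55  1.27  0.32  1.31  0.34]
rod 1.0920138291769075
```

View pics/s2.png

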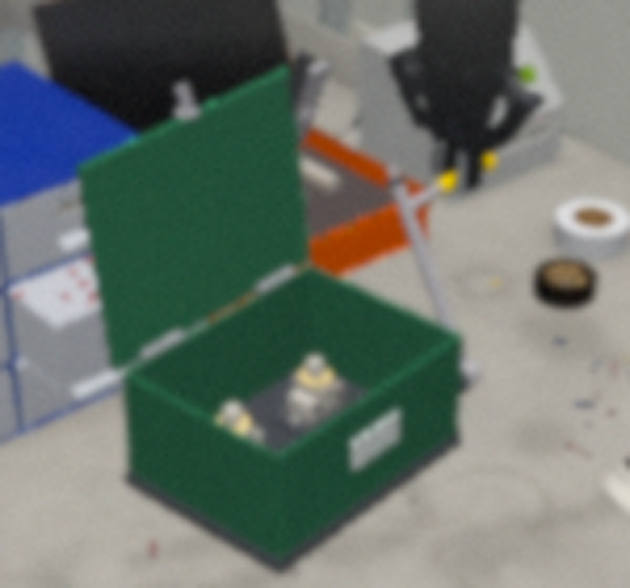

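The rod is up at about 1.09 rad and the lid is still back. The grip is fighting the bar's turning, so I'll slacken it to let the servo settle and measure the rod from the picture.

Emit:
servo_tool([
  [[0,0,0],0,16],
  [[0,0,0],0,16],
  [[0,0,0],0,16],
  [[0,0,0],0,16],
  [[0,0,0],0,16],
  [[0,0,0],0,16],
  [[0,0,0],0,16],
  [[0,0,0],0,16],
  [[0,0,0],0,16],
  [[0,0,0],0,16],
], force=20)

```text
time_s: 11.5
position: [0.597, -0.277, 0.1559]
ee_rot: [0.653, 0.757, -0.0, -0.0]
contact_force: [1.5, 2.1, 1.1]
width: 0.0161
```

Run:
```python
from h import *
s=where()
```

```text
t 11.50 tcp chest [  -6.1 -180.3  155.9] toolx-yaw deg 89.99 F [1.49 2.06 1.05] M [ 0.34 -0.31  0.07] w 16.1 q [ 0.73  0.64 -0.54  1.28  0.33  1.31  0.34]
```

Emit:
servo_tool([
  [[0,-2,-1],0,16],
  [[0,-4,-1],0,16],
  [[0,-5,-2],0,16],
  [[0,-5,-2],0,16],
  [[0,-3.5,-2],0,16],
  [[0,-3.5,-2],0,40],
  [[0,-3.5,-2],0,40],
  [[0,-3.5,-40],0,50],
  [[0,-3.5,-90],-10,60],
  [[-30,-3.5,-140],-20,60],
], force=20)

```text
time_s: 12.75
position: [0.5989, -0.3037, 0.2985]
ee_rot: [0.507, 0.862, 0.001, -0.0]
contact_force: [1.4, -0.0, -0.3]
width: 0.0597
```

Run:
```python
from h import *
s=where()
p,d=camera("scene");np.savez("pics/s3.npz",p=p,d=d)
y=blob(mask(p,(20,120,120),(35,255,255)),(320,160,400,220));v,u=np.nonzero(y);print("handle scene",len(u),u.mean(),v.mean(),u.min(),u.max())
c,r,dd=rays("scene",[[u.mean(),v.mean()]]);dd=r.apply(dd)
# ray meets plane chest y=-189
o=CH(c);t=CH(c+dd[0])-o;q=o+t*((-189-o[1])/t[1]);print("handle pt",q,"rod",np.arctan2(q[2]-50,q[0]+65),"len",np.hypot(q[2]-50,q[0]+65))
cv2.imwrite("pics/s3.png",cv2.resize(p[150:290,300:450],None,fx=4.2,fy=4.2,interpolation=2)[:,:,::-1])
p,d=camera("top");np.savez("pics/t3.npz",p=p,d=d)
y=blob(mask(p,(20,120,120),(35,255,255)),(370,185,420,250));v,u=np.nonzero(y);print("handle top",len(u),u.mean(),v.mean(),CH(onz("top",[[u.mean(),v.mean()]],.177)[0]))
```

```text
t 12.75 tcp chest [  -8.2 -207.1  298.5] toolx-yaw deg 110.68 F [ 1.35 -0.01 -0.27] M [-0.02 -0.15  0.02] w 59.7 q [ 0.75  0.63 -0.62  0.95  0.35  1.65  0.75]
handle scene 58 362.58620689655174 190.0344827586207 356 369
handle pt [ -11.129561   -189.          177.21594275] rod 1.1702336229366361 len 138.15180160848135
handle top 81 398.0987654320988 217.59259259259258 [  -8.22158761 -189.91968518  177.        ]
```

View pics/s3.png

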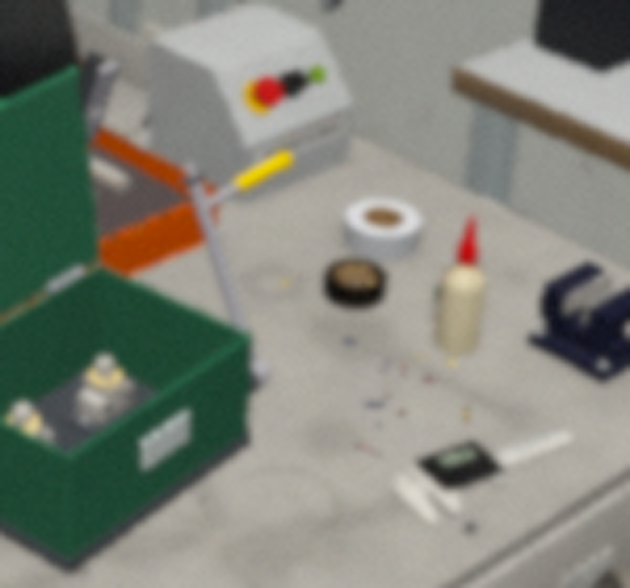

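The rod stands by itself and the lid is back. The two cameras give the handle at x ≈ −8 to −11 mm, i.e. rod ≈ 1.135–1.17 rad against an estimated target of 1.138. Now back to the knob.

Emit:
servo_tool([
  [[20,10,0],10.6,60],
  [[50,24,0],21.2,60],
  [[85,41,2],31.8,60],
  [[120,58,4],42.4,60],
  [[150,72,6],53,60],
  [[175,84,8],63.6,60],
  [[187,90,8],74.2,60],
  [[187,90,8],84.8,60],
  [[187,90,8],95.4,60],
  [[187,90,8],106,60],
])

```text
time_s: 14.1
position: [0.5881, -0.0999, 0.2875]
ee_rot: [0.995, 0.104, -0.001, -0.0]
contact_force: [-0.9, 0.4, 0.0]
width: 0.0599
```

Run:
```python
from h import *
where();print(go([106,0,270]),go([106,0,290]))
p,d=camera("top")
k=blob(mask(p,(0,0,0),(180,255,60)),(300,165,330,185));v,u=np.nonzero(k);print("knob",len(u),CH(onz("top",[[u.mean(),v.mean()]],.291)[0]))
```

```text
t 14.10 tcp chest [ 10.9  -3.8 287.5] toolx-yaw deg 3.59 F [-0.94  0.4   0.02] M [-0.06 -0.03  0.01] w 59.9 q [ 0.36  0.41 -0.34  1.25  0.13  1.5  -1.32]
[95.20626792  2.15632275 17.36004305] [95.17728262  2.15267141 -2.63993561]Traceback (most recent call last):
  File "<stdin>", line 4, in <module>
  File "h.py", line 18, in blob
    n,l,s,c=cv2.connectedComponentsWithStats(m); i=1+np.argmax(s[1:,4]); return l==i
                                                     ~~~~~~~~~^^^^^^^^^
    return _wrapfunc(a, 'argmax', axis=axis, out=out, **kwds)
    return bound(*args, **kwds)
ValueError: attempt to get argmax of an empty sequence
```

Emit:
servo_tool([
  [[25,2,0],3.6,60],
  [[50,2,5],3.6,60],
  [[75,2,12],3.6,60],
  [[95,2,17],3.6,60],
  [[95,2,17],3.6,60],
  [[95,2,17],3.6,24],
  [[95,2,17],3.6,22],
  [[95,2,17],3.6,22],
  [[95,2,17],3.6,22],
  [[95,2,17],3.6,22],
], force=40)

```text
time_s: 15.4
position: [0.6812, -0.0816, 0.2722]
ee_rot: [0.997, 0.077, -0.0, 0.0]
contact_force: [-3.8, -0.4, 3.9]
width: 0.0234
```

Run:
```python
from h import *
where();b=knob(1.71)
for t in [1.66,1.6,1.5,1.4,1.3,1.2,1.15,1.1,1.05,1.02,1.0,.98,.96,.94,.92,.9,.88,.87]: d=knob(t)-b; print(round(t,2),d.round(1)[[0,2]])
```

```text
t 15.40 tcp chest [105.7   0.6 272.2] toolx-yaw deg 0.38 F [-3.81 -0.41  3.91] M [ 0.09  0.75 -0.  ] w 23.4 q [ 0.25  0.62 -0.31  0.97  0.18  1.58 -1.42]
1.66 [-9.5  1.3]
1.6 [-21.    2.3]
1.5 [-40.2   2.4]
1.4 [-59.3   0.6]
1.3 [-78.1  -3.1]
1.2 [-96.5  -8.7]
1.15 [-105.5  -12.2]
1.1 [-114.2  -16.1]
1.05 [-122.8  -20.4]
1.02 [-127.8  -23.2]
1.0 [-131.1  -25.2]
0.98 [-134.4  -27.2]
0.96 [-137.6  -29.3]
0.94 [-140.8  -31.4]
0.92 [-143.9  -33.7]
0.9 [-147.   -35.9]
0.88 [-150.1  -38.3]
0.87 [-151.6  -39.5]
```

Emit:
servo_tool([
  [[-9,0,-1],0,22],
  [[-21,0,-2.3],0,22],
  [[-40,0,-2.4],0,22],
  [[-59,0,-0.6],0,22],
  [[-78,0,3],0,22],
  [[-96,0,8.7],0,22],
  [[-110,0,14.3],0,22],
  [[-119,0,18.5],0,22],
  [[-122.5,0,20.3],0,22],
  [[-122.5,0,20.3],0,22],
], force=40)

```text
time_s: 16.65
position: [0.56, -0.0997, 0.2513]
ee_rot: [0.997, 0.077, -0.001, -0.0]
contact_force: [-4.6, 1.9, 6.6]
width: 0.0238
```

Run:
```python
from h import *
where()
p,d=camera("top");np.savez("pics/t4.npz",p=p,d=d)
cv2.imwrite("pics/t4.png",cv2.resize(p[180:260,340:440],None,fx=8,fy=7.5,interpolation=2)[:,:,::-1])
```

```text
t 16.65 tcp chest [-16.8   0.5 251.3] toolx-yaw deg 0.41 F [-4.56  1.88  6.59] M [0.43 0.69 0.01] w 23.8 q [ 0.38  0.36 -0.33  1.41  0.12  1.39 -1.37]
```

View pics/t4.png

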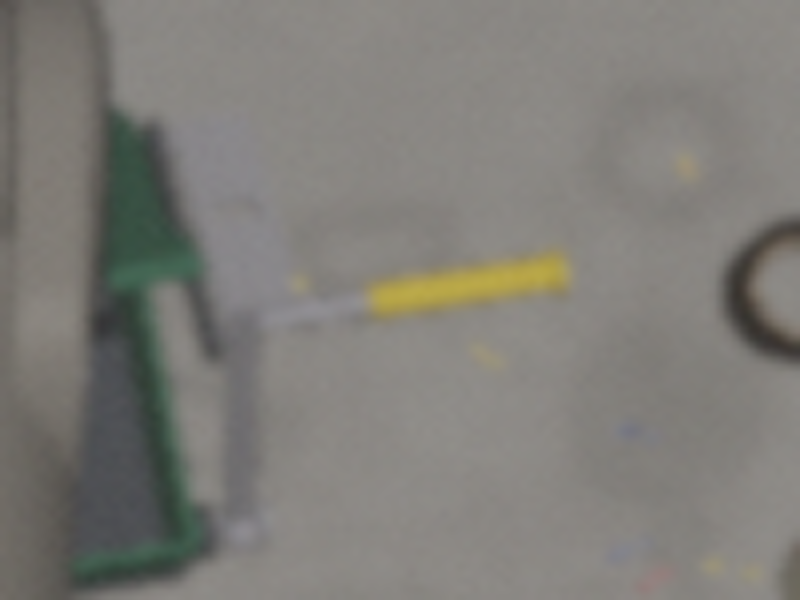

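The plate spans crop (210,122)–(245,322), its hole is a faint mark at about (240,208), and the handle is at (470,285). I'll turn the marks into bracket x and a rod angle.

Run:
```python
from h import *
p=np.load("pics/t4.npz")["p"];g=p.astype(float).mean(2)
print(g[192:226,364:378].astype(int))
def xb(uv,t=1.05,zb=4):   # bracket x of pixel on plate top plane (z=zb)
    s=t-.487;ex=np.array([np.cos(s),0,-np.sin(s)]);n=np.array([np.sin(s),0,np.cos(s)])
    o=np.array([75-125*np.cos(t),-119,102+125*np.sin(t)])+zb*n
    c,r,d=rays("top",[uv]);a=CH(c);b=CH(c+r.apply(d)[0])-a;q=a+b*(((o-a)@n)/(b@n));return ((q-o)@ex).round(1),(q[1]+119).round(1)
for n,uv in dict(hole=[370,207.7],back=[366.3,196.3],front=[370.6,223]).items(): print(n,xb(uv))
y=blob(mask(p,(20,100,110),(35,255,255)),(370,185,420,250));v,u=np.nonzero(y);h=CH(onz("top",[[u.mean(),v.mean()]],.174)[0]);print("handle",h,"rod",np.arccos((h[0]+65)/135))
```

```text
[[134 134 134 134 133 134 134 135 133 134 135 133 136 134]
 [135 134 134 134 136 133 134 135 134 134 135 134 135 135]
 [136 136 136 136 136 137 137 135 134 135 134 133 134 134]
 [136 135 137 137 138 135 136 134 135 135 134 134 134 134]
 [135 134 137 137 136 136 137 135 135 135 134 136 136 136]
 [135 134 135 136 137 138 136 136 135 136 136 134 135 134]
 [136 136 136 138 137 136 137 135 134 136 135 135 135 134]
 [136 135 137 136 137 137 136 136 136 134 134 135 136 135]
 [136 134 136 135 137 136 136 136 135 135 134 135 135 134]
 [135 136 136 134 136 137 136 137 135 135 135 135 133 135]
 [135 137 137 137 137 137 137 137 137 135 134 135 134 134]
 [134 136 135 135 137 137 137 137 136 136 136 136 135 136]
 [134 134 136 136 134 135 137 136 135 136 137 134 134 134]
 [132 136 133 134 136 134 135 134 136 137 136 135 135 134]
 [129 135 134 132 132 130 129 129 135 135 135 134 134 135]
 [128 133 132 129 131 130 129 126 129 135 135 133 133 132]
 [126 133 136 133 133 133 133 132 130 135 136 133 131 131]
 [121 132 134 135 134 135 136 135 133 135 134 133 131 130]
 [115 128 136 136 136 135 136 137 137 
[... 407 characters left out ...]
6 137 137 137 139 140 139]
 [ 83  97 119 129 133 135 135 135 136 138 136 136 140 139]
 [ 81  94 113 125 131 136 134 134 134 135 135 134 134 134]
 [ 84  87 105 121 130 132 131 131 131 133 134 134 134 136]
 [ 89  85 101 119 125 124 123 123 128 134 137 139 141 142]
 [ 96  83  96 114 119 116 116 117 127 138 141 141 140 137]
 [101  80  89 106 112 114 111 114 124 134 136 136 131 127]
 [105  87  87 101 109 113 110 113 118 128 133 135 131 131]
 [114  90  83  95 105 107 111 113 117 128 134 135 135 133]]
hole (np.float64(10.2), np.float64(-2.6))
back (np.float64(49.2), np.float64(-1.3))
front (np.float64(-37.7), np.float64(5.8))
handle [  -7.87276813 -191.42064564  174.        ] rod 1.1338610225978294
```

Emit:
servo_tool([
  [[-4,0,2.3],0,22],
  [[-8.3,0,4.8],0,22],
  [[-11.6,0,6.9],0,22],
  [[-13.2,0,7.9],0,22],
  [[-14.8,0,8.9],0,22],
  [[-16.4,0,10],0,22],
  [[-18,0,11.1],0,22],
  [[-19.6,0,12.2],0,22],
  [[-19.6,0,12.2],0,22],
  [[-19.6,0,12.2],0,22],
], force=40)

```text
time_s: 17.95
position: [0.5448, -0.102, 0.2411]
ee_rot: [0.997, 0.077, 0.004, -0.0]
contact_force: [0.3, 2.7, 8.3]
width: 0.0237
```

Run:
```python
from h import *
where()
```

```text
t 17.95 tcp chest [-32.2   0.4 241.1] toolx-yaw deg 0.48 F [0.33 2.66 8.31] M [ 0.6  -0.17  0.13] w 23.7 q [ 0.41  0.33 -0.33  1.48  0.11  1.34 -1.35]
```

```bash
cat >> h.py <<'E'
def inbr(a,t):
    P=np.array([-65+169*np.cos(a),50+169*np.sin(a)]);s=t-.487
    o=np.array([75-125*np.cos(t),102+125*np.sin(t)]);return (P-o)@[np.cos(s),-np.sin(s)],(P-o)@[np.sin(s),np.cos(s)]
E
python3 - <<'E'
from h import *
from scipy.optimize import brentq
for a in (1.10,1.12,1.134,1.15,1.17,1.19,1.22,1.25,1.28):
    tc=brentq(lambda t:inbr(a,t)[1],.85,1.1)
    print(a,"contact t %.3f xb %.2f"%(tc,inbr(a,tc)[0]),"  z=5:",*["%.2f"%v for v in inbr(a,brentq(lambda t:inbr(a,t)[1]-5,.8,1.1))],"  t=.87:",*["%.2f"%v for v in inbr(a,.87)])
E
```

```text
1.1 contact t 0.964 xb 8.90   z=5: 11.95 5.00   t=.87: 14.86 9.30
1.12 contact t 0.964 xb 5.56   z=5: 8.50 5.00   t=.87: 11.49 9.56
1.134 contact t 0.963 xb 3.23   z=5: 6.12 5.00   t=.87: 9.13 9.71
1.15 contact t 0.962 xb 0.60   z=5: 3.41 5.00   t=.87: 6.43 9.83
1.17 contact t 0.960 xb -2.66   z=5: 0.07 5.00   t=.87: 3.05 9.92
1.19 contact t 0.958 xb -5.89   z=5: -3.24 5.00   t=.87: -0.33 9.95
1.22 contact t 0.953 xb -10.68   z=5: -8.13 5.00   t=.87: -5.40 9.86
1.25 contact t 0.948 xb -15.40   z=5: -12.95 5.00   t=.87: -10.46 9.62
1.28 contact t 0.942 xb -20.06   z=5: -17.70 5.00   t=.87: -15.52 9.23
```

The fit fails for a known reason. With the rod fixed, the pin meets the plate about 6 mm nearer the front than where it ends up, because the plate drags forward as it closes. To enter a hole at x ≈ 9 mm the rod must start near 1.10 rad, not 1.135. I'll put the lid back and shift the rod.

Emit:
servo_tool([
  [[7,0,-4.7],0,22],
  [[19.6,0,-12.2],0,22],
  [[36.8,0,-20.4],0,22],
  [[57,0,-27.4],0,22],
  [[79.3,0,-32.6],0,22],
  [[102.2,0,-35],0,22],
  [[121.4,0,-34.9],0,22],
  [[136,0,-33.4],0,22],
  [[136,0,-33.4],0,50],
  [[136,0,-33.4],0,60],
], force=40)

```text
time_s: 19.2
position: [0.6757, -0.0834, 0.2713]
ee_rot: [0.997, 0.076, -0.001, 0.001]
contact_force: [-1.2, -0.3, -0.2]
width: 0.0589
```

Run:
```python
from h import *
where()
```

```text
t 19.20 tcp chest [100.   -0.4 271.3] toolx-yaw deg 0.33 F [-1.18 -0.35 -0.16] M [ 0.04  0.01 -0.  ] w 58.9 q [ 0.26  0.61 -0.32  0.99  0.18  1.57 -1.42]
```

Emit:
servo_tool([
  [[-40,0,-10],0,60],
  [[-85,0,-20],-5,60],
  [[-108,40,-20],-15,60],
  [[-108,85,-20],-25,60],
  [[-108,130,-20],-35,60],
  [[-108,170,-20],-45,60],
  [[-108,188,-10],-55,60],
  [[-108,188,10],-65,50],
  [[-108,188,30],-75,50],
  [[-108,188,45],-85,50],
], force=20)

```text
time_s: 20.45
position: [0.5968, -0.2856, 0.2264]
ee_rot: [0.682, 0.732, -0.001, 0.0]
contact_force: [0.3, 0.4, -0.4]
width: 0.0498
```

Run:
```python
from h import *
where();print(go([-7.9,-188,156]))
```

```text
t 20.45 tcp chest [  -7.6 -188.8  226.4] toolx-yaw deg 85.66 F [ 0.28  0.44 -0.43] M [-0.01  0.05  0.04] w 49.8 q [ 0.72  0.61 -0.55  1.15  0.31  1.46  0.3 ]
[ 0.89381313 -0.24852147 70.35891993]
```

Emit:
servo_tool([
  [[1,0,35],-4.3,50],
  [[1,0,65],-4.3,50],
  [[1,0,70],-4.3,50],
  [[1,0,70],-4.3,13.5],
  [[1,0,70],-4.3,13.5],
  [[1,0,70],-4.3,13.5],
  [[1,1.5,70.5],-4.3,13.5],
  [[1,3,71],-4.3,13.5],
  [[1,4.4,72],-4.3,13.5],
  [[1,4.4,72],-4.3,13.5],
], force=20)

```text
time_s: 21.7
position: [0.6024, -0.2831, 0.1549]
ee_rot: [0.655, 0.755, 0.0, -0.0]
contact_force: [0.4, -0.2, -0.4]
width: 0.0133
```

Run:
```python
from h import *
s=where();x=CH(s["position"])[0];print("rod",np.arccos((x-.7+65)/135))
```

```text
t 21.70 tcp chest [  -1.8 -187.2  154.9] toolx-yaw deg 89.71 F [ 0.35 -0.18 -0.36] M [ 0.   -0.02  0.01] w 13.3 q [ 0.73  0.66 -0.55  1.25  0.34  1.32  0.33]
rod 1.0890536867063316
```

Emit:
servo_tool([
  [[0,-1.3,-0.5],0,13.5],
  [[0,-2.5,-1],0,13.5],
  [[0,-2.5,-1],0,13.5],
  [[0,-2,-1],0,40],
  [[0,-2,-1],0,50],
  [[0,-2,-40],0,50],
  [[0,-2,-85],10.5,60],
  [[0,-2,-120],21,60],
  [[15,-2,-130],31.5,60],
  [[50,5,-130],42,60],
], force=20)

```text
time_s: 22.95
position: [0.6001, -0.2355, 0.2866]
ee_rot: [0.885, 0.465, 0.0, 0.002]
contact_force: [0.7, 0.6, -0.4]
width: 0.0599
```

Run:
```python
from h import *
s=where();print(go([12,0,288]))
for n in ("top","scene"):
    p,d=camera(n);np.savez(f"pics/{n}5.npz",p=p,d=d)
    bx=(370,185,420,250) if n=="top" else (320,160,400,220)
    y=blob(mask(p,(20,100,110),(35,255,255)),bx);v,u=np.nonzero(y);h=[u.mean(),v.mean()];print(n,len(u),h,u.min(),u.max())
    if n=="top": q=CH(onz("top",[h],.172)[0]);print(q,"rod",np.arccos((q[0]+65)/135))
    else:
        c,r,dd=rays(n,[h]);o=CH(c);t=CH(c+r.apply(dd)[0])-o;q=o+t*((-189-o[1])/t[1]);print(q,"rod",np.arctan2(q[2]-50,q[0]+65))
```

```text
t 22.95 tcp chest [   2.9 -139.8  286.6] toolx-yaw deg 47.06 F [ 0.72  0.63 -0.43] M [0.1  0.01 0.02] w 59.9 q [ 0.59  0.53 -0.43  1.1   0.21  1.55 -0.39]
[108.50018919 -88.57876776  -1.7878886 ]Traceback (most recent call last):
  File "<stdin>", line 6, in <module>
  File "h.py", line 18, in blob
    n,l,s,c=cv2.connectedComponentsWithStats(m); i=1+np.argmax(s[1:,4]); return l==i
                                                     ~~~~~~~~~^^^^^^^^^
    return _wrapfunc(a, 'argmax', axis=axis, out=out, **kwds)
    return bound(*args, **kwds)
ValueError: attempt to get argmax of an empty sequence
```

Emit:
servo_tool([
  [[30,-25,-1],10.5,60],
  [[62,-51,-2],21,60],
  [[95,-77,-2],31.5,60],
  [[108,-88.5,-2],42,60],
  [[108,-88.5,-2],47,60],
  [[125,-107,-2],47,60],
  [[144,-127,2],47,60],
  [[162,-146,10],47,60],
  [[172.5,-157,15],47,60],
  [[172.5,-157,15],47,60],
], force=40)

```text
time_s: 24.25
position: [0.5655, -0.0013, 0.2699]
ee_rot: [0.997, 0.081, -0.0, -0.0]
contact_force: [0.3, -0.2, 0.8]
width: 0.06
```

```bash
cat > rod.py <<'E'
from h import *
s=where();print("to knob",go([106,0,271]))
n="top";p,d=camera(n);np.savez(f"pics/{n}5.npz",p=p,d=d)
y=blob(mask(p,(20,100,110),(35,255,255)),(370,185,420,250));v,u=np.nonzero(y);h=[u.mean(),v.mean()];print(len(u),h)
q=CH(onz("top",[h],.172)[0]);print(q,"rod",np.arccos((q[0]+65)/135))
E
python3 rod.py
```

```text
t 24.25 tcp chest [  3.   97.  269.9] toolx-yaw deg 0.88 F [ 0.34 -0.19  0.81] M [-0.03 -0.03 -0.05] w 60.0 q [ 0.23  0.35 -0.37  1.38  0.12  1.43 -1.54]
to knob [101.48260966  98.58608235  -1.17541253]
102 [np.float64(397.6078431372549), np.float64(215.52941176470588)]
[  -2.24289031 -190.53412659  172.        ] rod 1.0873113981919873
```

Run:
```python
from h import *
def xb(uv,t,zb):
    s=t-.487;ex=np.array([np.cos(s),0,-np.sin(s)]);n=np.array([np.sin(s),0,np.cos(s)])
    o=np.array([75-125*np.cos(t),-119,102+125*np.sin(t)])+zb*n
    c,r,d=rays("top",[uv]);a=CH(c);b=CH(c+r.apply(d)[0])-a;q=a+b*(((o-a)@n)/(b@n));return ((q-o)@ex).round(2),(q[1]+119).round(2)
f=np.load("pics/top0.npz")["p"].mean(2)
for z in (0,4): print("shut",z,xb([370.6,239.12],0,z))
g=np.load("pics/t4.npz")["p"].mean(2)[203:211,367:373];w=np.clip(135.5-g,0,None)**1;v,u=np.mgrid[203:211,367:373];c=[(w*u).sum()/w.sum(),(w*v).sum()/w.sum()]
for t in (1.04,1.05,1.06): print("1.05 band",c,xb(c,t,4),"-> xh",xb(c,t,4)[0]-3.5)
```

```text
shut 0 (np.float64(8.35), np.float64(-1.78))
shut 4 (np.float64(10.0), np.float64(-1.29))
1.05 band [np.float64(369.68833652007646), np.float64(206.89101338432118)] (np.float64(14.43), np.float64(-2.58)) -> xh 10.93
1.05 band [np.float64(369.68833652007646), np.float64(206.89101338432118)] (np.float64(12.97), np.float64(-2.42)) -> xh 9.47
1.05 band [np.float64(369.68833652007646), np.float64(206.89101338432118)] (np.float64(11.48), np.float64(-2.26)) -> xh 7.98
```

Emit:
servo_tool([
  [[0,25,0],-0.5,60],
  [[0,60,0],-0.8,60],
  [[0,90,0],-0.8,60],
  [[0,98.5,0],-0.8,60],
  [[0,98.5,0],-0.8,60],
  [[0,98.5,0],-0.8,60],
  [[0,98.5,0],-0.8,60],
  [[0,98.5,0],-0.8,60],
  [[0,98.5,0],-0.8,60],
  [[0,98.5,0],-0.8,60],
], force=40)

```text
time_s: 25.55
position: [0.5815, -0.0995, 0.2702]
ee_rot: [0.996, 0.086, 0.0, 0.0]
contact_force: [0.4, 0.0, 1.4]
width: 0.0601
```

Emit:
servo_tool([
  [[25,0,-5],1.5,60],
  [[55,1,-5],1.5,60],
  [[85,1.4,-2],1.5,60],
  [[101.5,1.4,0],1.5,60],
  [[101.5,1.4,0],1.5,60],
  [[101.5,1.4,0],1.5,24],
  [[101.5,1.4,0],1.5,22],
  [[101.5,1.4,0],1.5,22],
  [[101.5,1.4,0],1.5,22],
  [[101.5,1.4,0],1.5,22],
], force=40)

```text
time_s: 26.8
position: [0.6809, -0.0816, 0.2712]
ee_rot: [0.997, 0.074, -0.0, -0.001]
contact_force: [-3.9, 4.1, 3.6]
width: 0.0235
```

Run:
```python
from h import *
where()
```

```text
t 26.80 tcp chest [105.4   0.6 271.2] toolx-yaw deg 0.1 F [-3.87  4.14  3.6 ] M [0.96 0.71 0.01] w 23.5 q [ 0.25  0.62 -0.31  0.97  0.17  1.58 -1.43]
```

Emit:
servo_tool([
  [[-9,0,-1],0,22],
  [[-21,0,-2.3],0,22],
  [[-40,0,-2.4],0,22],
  [[-59,0,-0.6],0,22],
  [[-78,0,3],0,22],
  [[-96,0,8.7],0,22],
  [[-110,0,14.3],0,22],
  [[-122.5,0,20.3],0,22],
  [[-131,0,25],0,22],
  [[-131,0,25],0,22],
], force=40)

```text
time_s: 28.05
position: [0.5498, -0.1012, 0.2446]
ee_rot: [0.997, 0.074, -0.002, -0.001]
contact_force: [-3.5, 5.5, 1.8]
width: 0.0238
```

Emit:
servo_tool([
  [[-1.6,0,1],0,22],
  [[-3.2,0,2],0,22],
  [[-4.8,0,3.1],0,22],
  [[-6.4,0,4.1],0,22],
  [[-8,0,5.2],0,22],
  [[-9.6,0,6.3],0,22],
  [[-11.2,0,7.4],0,22],
  [[-11.2,0,7.4],0,22],
  [[-11.2,0,7.4],0,22],
  [[-11.2,0,7.4],0,22],
], force=40)

```text
time_s: 29.3
position: [0.5397, -0.1027, 0.2376]
ee_rot: [0.997, 0.074, -0.001, -0.001]
contact_force: [-3.7, 5.4, 1.9]
width: 0.0238
```

```bash
cat > lid.py <<'E'
from h import *
s=where();q=CH(s["position"]);k=q-[-1,0,-20]
print("lid est",np.arctan2(q[2]+20-102,75-(q[0]+.9))-np.arctan2(5,192))
E
python3 lid.py
```

```text
t 29.30 tcp chest [-37.4   0.4 237.6] toolx-yaw deg 0.07 F [-3.71  5.38  1.87] M [1.1  0.4  0.01] w 23.8 q [ 0.4   0.33 -0.33  1.49  0.11  1.34 -1.35]
lid est 0.9230623921616062
```

No force change down to about 0.925, below the flat-contact angle, so the pin is entering the hole. I'll lower slowly to home.

Emit:
servo_tool([
  [[-1.6,0,1.1],0,22],
  [[-3.1,0,2.2],0,22],
  [[-4.6,0,3.4],0,22],
  [[-6.2,0,4.6],0,22],
  [[-7.7,0,5.8],0,22],
  [[-8.5,0,6.4],0,22],
  [[-9.2,0,7],0,22],
  [[-9.2,0,7],0,22],
  [[-9.2,0,7],0,22],
  [[-9.2,0,7],0,22],
], force=40)

```text
time_s: 30.55
position: [0.5305, -0.1041, 0.2305]
ee_rot: [0.997, 0.074, -0.001, -0.001]
contact_force: [-2.4, 5.6, 0.8]
width: 0.0235
```

```bash
python3 lid.py
```

```text
t 30.55 tcp chest [-46.6   0.4 230.5] toolx-yaw deg 0.07 F [-2.4   5.62  0.76] M [ 1.12  0.37 -0.  ] w 23.5 q [ 0.41  0.31 -0.33  1.53  0.1   1.32 -1.35]
lid est 0.8619528276942822
```

Emit:
servo_tool([
  [[-0.7,0,0.6],0,22],
  [[-1.5,0,1.2],0,22],
  [[-2.2,0,1.8],0,22],
  [[-2.9,0,2.4],0,22],
  [[-2.9,0,2.4],0,22],
  [[-2.9,0,2.4],0,22],
  [[-2.9,0,2.4],0,22],
  [[-2.9,0,2.4],0,22],
  [[-2.9,0,2.4],0,22],
  [[-2.9,0,2.4],0,22],
], force=40)

```text
time_s: 31.8
position: [0.5299, -0.1042, 0.2298]
ee_rot: [0.997, 0.074, 0.002, -0.001]
contact_force: [-0.2, 5.4, 4.2]
width: 0.0239
```

```bash
python3 lid.py; sed -i 's/top"5/top6/' rod.py; python3 rod.py
python3 - <<'E'
import sys; sys.path.insert(0,'.')
from h import *
p,d=camera("top");cv2.imwrite("pics/t7.png",cv2.resize(p[180:260,340:440],None,fx=8,fy=7.5,interpolation=2)[:,:,::-1])
E
```

```text
t 31.80 tcp chest [-47.3   0.4 229.8] toolx-yaw deg 0.09 F [-0.16  5.35  4.22] M [ 1.29 -0.06 -0.01] w 23.9 q [ 0.42  0.31 -0.33  1.53  0.1   1.31 -1.35]
lid est 0.8570808062215052
t 31.80 tcp chest [-47.3   0.4 229.8] toolx-yaw deg 0.09 F [-0.16  5.35  4.22] M [ 1.29 -0.06 -0.01] w 23.9 q [ 0.42  0.31 -0.33  1.53  0.1   1.31 -1.35]
to knob [153.45443639   0.57589335 -40.63326566]
103 [np.float64(397.92233009708735), np.float64(216.67961165048544)]
[  -5.23753324 -190.76945445  172.        ] rod 1.1122055384105196
```

View pics/t7.png

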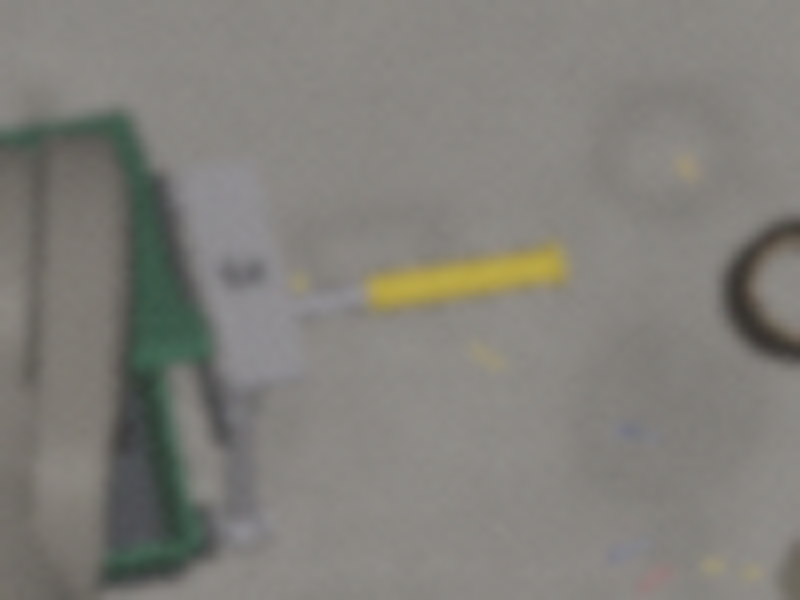

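The pin is visible in the hole at crop (243,272). The lid stopped firmly at about 0.86–0.87, and the rod was drawn from 1.087 to 1.112, as expected with the pin home. I'll unload, release and withdraw.

Emit:
servo_tool([
  [[2,0,-1.7],0,22],
  [[2,0,-1.7],0,22],
  [[2,0,-1.7],0,28],
  [[2,0,-1.7],0,40],
  [[2,0,-1.7],0,60],
  [[2,0,-1.7],0,60],
  [[0,0,-30],0,60],
  [[-10,0,-65],0,60],
  [[-40,0,-90],0,60],
  [[-70,0,-100],0,60],
], force=40)

```text
time_s: 33.15
position: [0.46, -0.1169, 0.3302]
ee_rot: [0.997, 0.073, 0.002, 0.001]
contact_force: [0.5, -0.2, -0.6]
width: 0.0603
```

```bash
python3 rod.py
python3 - <<'E'
from h import *
p,d=camera("scene");a=cv2.resize(p[150:290,260:410],None,fx=3,fy=3,interpolation=2)
p,d=camera("top");b=cv2.resize(p[180:260,340:440],None,fx=3.4,fy=5.25,interpolation=2)
k=blob(mask(p,(0,0,0),(180,255,60)),(310,220,345,262));v,u=np.nonzero(k);print("knob",len(u),CH(onz("top",[[u.mean(),v.mean()]],.252)[0]),"exp",knob(.87))
cv2.imwrite("pics/f.png",np.hstack([a,b])[:,:,::-1])
E
```

```text
t 33.15 tcp chest [-118.3   -2.   330.2] toolx-yaw deg -0.01 F [ 0.46 -0.24 -0.58] M [ 0.02 -0.02 -0.04] w 60.3 q [ 0.49  0.13 -0.32  1.5   0.04  1.51 -1.25]
to knob [224.08567868  -2.15345335  59.86481326]
102 [np.float64(397.9313725490196), np.float64(216.65686274509804)]
[  -5.18492006 -190.80234881  172.        ] rod 1.1117708568557203Traceback (most recent call last):
  File "<stdin>", line 4, in <module>
  File "h.py", line 18, in blob
    n,l,s,c=cv2.connectedComponentsWithStats(m); i=1+np.argmax(s[1:,4]); return l==i
                                                     ~~~~~~~~~^^^^^^^^^
    return _wrapfunc(a, 'argmax', axis=axis, out=out, **kwds)
    return bound(*args, **kwds)
ValueError: attempt to get argmax of an empty sequence
```

Run:
```python
from h import *
p,d=camera("scene");a=cv2.resize(p[150:290,260:410],None,fx=3,fy=3,interpolation=2)
p,d=camera("top");b=cv2.resize(p[180:260,340:440],None,fx=3.4,fy=5.25,interpolation=2)
cv2.imwrite("pics/f.png",np.hstack([a,b])[:,:,::-1])
```

```text
(no output)
```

View pics/f.png

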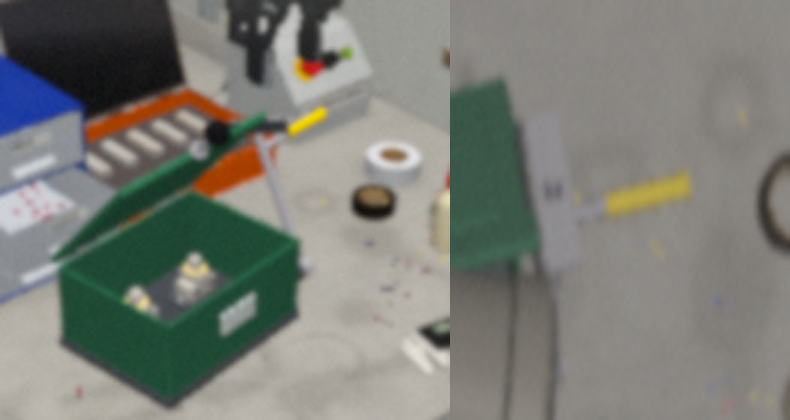

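The lid rests on the rod by itself with the pin showing in the hole (right panel, about (553,190)). The hand is clear and the things round the chest are unmoved.

```bash
python3 -c "from cell import *; print(close_job())"
```

```text
the job is handed in; nothing more can be done
None
```

The chest is open and its lid is propped on the rod with the pin through the catch plate's hole. I handed the job in at about 33 s of the 72 s allowed.

**What I did:** I lifted the lid back to about 1.7 rad by the knob and swung the rod up by its yellow handle. I then lowered the lid by the knob. The first lowering met the flat of the plate at about 0.955 rad, with only a few newtons at the hand. I put the lid back, moved the rod to about 1.09 rad and lowered again, and the pin went in.

**Last checks:**
- The lid came to a firm stop at an estimated 0.86–0.87 rad (home is 0.87).
- The entering pin drew the rod from 1.087 to 1.112 rad, which fits a hole at about x = +13 mm. My camera estimates of the hole were 9–10 mm, so these disagree by 3–4 mm.
- After I let go, the rod reading held at 1.112 rad. The last picture shows the lid resting on the rod with the pin in the hole, the hand clear, and the tape and what shows of the bottle in place.

**Checks that failed or disagreed:**
- The last automatic knob measurement found nothing, so the final lid angle comes from the hand position before release and from the picture.
- With the rod up, the two cameras gave rod angles of 1.135 and 1.170 rad. I trusted the top camera.

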